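# Draw the cake lifter from its slanted block and hold it level

## Task

Fold the hinged cover of the wooden serving-tool block back until it stands upright. Then draw the cake lifter, the one with the long flat-sided handle, right out of its slot, turn it so that its blade lies level with the same face up, and finish still holding it so in the gripper, level and still, at least 20 cm above the counter and touching nothing else. Leave the cover upright, the other two serving tools in their slots and the other things on the counter where they are.

Things in the scene. Friction and masses are not known exactly. Their poses are not given: they have to be found in the camera images.
- block: Fixed wooden serving-tool block, 244 mm wide (y), 160 mm deep at its foot, about 155 mm high without its cover, on the middle of the counter, turned by up to 0.4 rad. Origin under its centre, x away from the robot, y to the left, z up. A slanted tray 216 mm wide carries three slots side by side, centred at y = -72, 0 and +72 mm.
- slot_mouth (a point): Centre of the middle slot's mouth, at x = -50, y = 0, z = 130 mm in the block's frame. Each slot is 48 mm wide, 12 mm high and 135 mm deep and slopes 40 degrees below the horizontal, going down away from the robot (block x), so that the handles point up and back towards the robot.
- cover (a joint): Angle (rad) of the cover, a stiff wooden panel 240 mm wide, 6 mm thick, hinged along block y above the mouths. 0: parallel to the handles, 22 mm above the lifter's, sloping 40 degrees up towards the robot, barring the way from above; grows as the free edge is folded up and away from the robot; 0.873: upright; end stop 1.6. Starts at 0.05 to 0.35; stays where left (hinge friction 0.25 N m).
- cover_hinge (a point): Point on the hinge line of the cover, at its middle, fixed to the block at x = -23, y = 0, z = 147 mm in the block's frame.
- cover_edge (a point): Middle of the free edge of the cover, a round lip 12 mm thick, 130 mm from the hinge line. The lip runs 120 mm to each side along the block's y; its outermost 30 mm on each side have no handle beneath.
- slice: The cake lifter: steel blade 140 mm long, 44 wide, 4 thick, round end; dark wooden handle 125 mm long, 22 wide (y), 18 thick (z), the longest and only flat-sided one; 130 to 230 g, balanced 30 mm down the blade. Origin at the shoulder (blade meets handle), x to the blade's tip, z out of its upper face. Starts in any of the three slots. Blade 135 mm deep in it.
- slice_grip (a point): Point on the middle line of the lifter's handle, 60 mm from the shoulder; good to grip across the 22 mm width. Axes as slice.
- slice_tip (a point): Tip of the lifter's blade, 140 mm from the shoulder. Axes as slice.
- spoon: A serving spoon in one of the slots: round dark wooden handle 18 mm thick and 78 mm long. Origin at the shoulder (blade meets handle), x to the blade's tip, z out of its upper face. Starts in any of the three slots.
- fork: A serving fork in one of the slots: round dark wooden handle 14 mm thick with a ball of 22 mm at its end, 77 mm long. Origin at the shoulder (blade meets handle), x to the blade's tip, z out of its upper face. Starts in any of the three slots.
- shaker: White shaker, 44 mm wide, 88 mm high, standing beside the block. Origin under its centre.
- ramekin: Small white bowl, 72 mm wide, 40 mm high, beside the block. Origin under its centre.
- mug: White mug, 82 mm wide without its handle, 90 mm high. Origin under its centre.
- bowl: White bowl, 150 mm wide, 60 mm high. Origin under its centre.
- saucer: White plate, 150 mm wide, 16 mm high. Origin under its centre.
- jar: Glass jar with a steel cap, 72 mm wide, 110 mm high. Origin under its centre.
Mind the look-alikes: they are no part of the job. What is shaped like the ramekin but black or pink is not meant.

How it is judged:
By the outcome, as a careful person would: the job done as asked, in the order asked, and still so for the second after the job is handed in, while the arm keeps its last pose, push and grip.
It also fails if it takes over 53 s, if anything falls off the work surface, if the arm or the gripper's body presses on something with over 40 N, if the wrist force passes 120 N, or if a joint passes its speed limit or range.

## Robot

A 6-joint arm with a two-finger parallel gripper is mounted at the origin on the work surface. World frame = base frame: x ahead of the robot, y to its left, z up, the work surface at z = 0. Lengths are in mm, angles in rad, forces in N, time in s.
With the tool pointing down it reaches from about 225 to 875 mm from the base axis. Payload 3.4 kg.
Tool frame: the origin (TCP) lies midway between the tips of the shut fingers; the grasp point (between the pads) lies 19 mm behind it; z points along the fingers, x is the direction in which the jaws open and shut, and the axes are right-handed (so a half turn about z gives the same grasp; the last joint's range is limited). The gripper opens to 85 mm and grips with 20 to 120 N. Pads are 22 mm wide; open, the fingers measure 114 mm over their backs; the gripper's body (76 mm by 85 mm) begins 54 mm behind the grasp point. The pads swing forward as they close: fully open they stand 13 mm farther back than shut.
Start: joints at [-1.276, 0.276, 1.505, -0, 1.361, -0.121], TCP at [232.258, -526.041, 231.328] pointing down, gripper open.
Joint ranges: [-2.89, 2.89], [-0.75, 2.08], [0.22, 2.7], [-1.18, 4.32], [0.11, 2.71], [-2.7, 2.7]. Speed limits (rad/s): [2.57, 2.57, 3.14, 3.14, 3.14, 3.14].

## Interface

Orientations are given as a rotation vector (axis times angle).
In Python, from rig import readout, capture, robot gives the robot as it stands. The module is installed in compiled form; this text tells all that it offers.
- The arm moves only by the tool send_rows, never from a script. Its argument "rows" is a list of rows, each an object with "rotation": the turn, a rotation vector about the tool's x, y, z in degrees, a list of three; "travel": the shift along the tool's x, y, z in mm, a list of three; "grip": the finger opening in mm, from 0 to 85.4. In form: [{"rotation": [wx, wy, wz], "travel": [x, y, z], "grip": grip}, ...]. A call has exactly 10 rows; each row is the pose to reach, as a shift and turn from the pose measured when the call began, along the tool's axes at that moment; what a row does not reach only later rows make up. A row lasts 1/8 s, in which the tool goes at most 62.5 mm and 10.7 degrees, less where a joint would pass 70% of its speed; a pose out of reach is approached as far as the arm can. A call with a gripper value outside its range is refused whole. The fingers move at their own pace and stop on an object; "force" is the grip in N (left out, the last holds). Time passes only in rows, so rows that repeat a pose let the fingers close, or fill a call up. It gives the time, the measured TCP pose, the force and the opening at its end, in the units of the state.
- readout.get_obs(): the state, without advancing time (a new reading comes with each control period).
- capture(name): name is "scene" or "top" or "wrist"; returns a dict with "frame" (400x640x3 uint8, red, green, blue), "intrinsics" (3x3 intrinsics, pixels), "world_from_camera" (4x4, takes a point from camera to world coordinates). Camera axes: x right, y up, looking along -z (the intrinsics and any distortion apply to the point x, -y, -z); pixel columns grow to the right and rows downward; lengths in mm; the calibration is good to about 2 mm. A picture is of the moment at which its call begins. There is no depth.
- robot.close_job(): hands the job in, once; it reports no verdict.
The state is a dict: "t": time; "joint_positions": joint angles; "qvel": joint speeds; "tau": joint torques, N m; "eef_pos": TCP position; "ee_rot": TCP orientation; "contact_force": force on the tool from outside, world axes, zero at the start; "torque": the same for the moment, N m; "grip_width": finger opening in mm.
Only numpy, scipy, OpenCV 4.12 (cv2) and the standard library are available. Lean on these libraries where they do the work, as an engineer would, in place of code of your own. Each camera call takes 0.05 s, during which the arm holds its last target.

## Working session

There is one attempt and no reset: what is moved stays moved. The work goes in short steps, Python scripts to look and compute and a tool call to move; the robot and the scene stay as the last step left them, time stands still between calls to the robot, and variables do not carry over. Pictures are saved under pics/ and viewed, and the job is handed in when it is done.

Besides the shell and the picture viewer there is one more tool, called after "Emit:" by a JSON object that holds its "fn" and its "kwargs". send_rows: Moves the arm, as the interface text tells. Its arguments: {"type":"object","properties":{"rows":{"type":"array"},"force":{"type":"number"}},"required":["rows"]}

```bash
mkdir -p pics
cat > h.py <<'E'
import numpy as np, cv2
from rig import readout, capture, robot
from scipy.spatial.transform import Rotation as R
def snap(name,fn):
    c=capture(name); cv2.imwrite('pics/'+fn,c['frame'][:,:,::-1]); np.savez('pics/'+fn+'.npz',**c); return c
def load(fn): return dict(np.load('pics/'+fn+'.npz'))
def proj(c,P):
    P=np.atleast_2d(P); T=np.linalg.inv(c['world_from_camera']); q=P@T[:3,:3].T+T[:3,3]
    q=q*[1,-1,-1]; u=q@c['intrinsics'].T; return u[:,:2]/u[:,2:]
def ray(c,u,v):
    d=np.linalg.inv(c['intrinsics'])@[u,v,1]; d=d*[1,-1,-1]; T=c['world_from_camera']; return T[:3,3],T[:3,:3]@d
def atz(c,u,v,z):
    o,d=ray(c,u,v); return o+d*(z-o[2])/d[2]
E
python3 - <<'E'
from h import *
print(readout.get_obs())
for n in ['scene','top','wrist']:
    c=snap(n,n+'0.png'); print(n,c.keys(),c['intrinsics'],c['world_from_camera'])
E
```

```text
{'t': 0.0, 'joint_positions': array([-1.27596584e+00,  2.76620548e-01,  1.50615288e+00,  2.19726850e-06,
        1.36068422e+00, -1.20978079e-01]), 'qvel': array([ 2.18276984e-03, -2.85321571e-04, -2.42611750e-03,  8.55012498e-05,
        5.13499424e-04, -1.11792998e-03]), 'tau': array([-2.73923597e-04, -4.16772473e+01, -2.45802569e+01, -6.85480404e-05,
        1.11840974e-02,  8.43941365e-06]), 'eef_pos': array([ 232.11160983, -525.48960583,  230.41726491]), 'ee_rot': array([-2.63112413e+00,  1.71442148e+00,  2.24047667e-03]), 'contact_force': array([ 0.78850744, -0.79950989, -1.02056559]), 'torque': array([ 0.07328083, -0.00843243, -0.03650879]), 'grip_width': 85.55790039921189}
scene dict_keys(['frame', 'intrinsics', 'world_from_camera']) [[480.38732595   0.         317.47968769]
 [  0.         480.38732595 194.69672844]
 [  0.           0.           1.        ]] [[-8.63872446e-01 -4.27084918e-01  2.67063418e-01  9.35553499e+02]
 [ 5.03586578e-01 -7.20511657e-01  4.76721627e-01  6.30347383e+02]
 [-1.11783108e-02  5.46316231e-01  8.37504401e-01  1.28788732e+03]
 [ 0.00000000e+00  0
[... 261 characters left out ...]
967e-01 -7.88857437e-02  4.78243692e+02]
 [-9.99536753e-01 -2.71506188e-02 -1.37522227e-02 -7.63620034e+00]
 [-1.58465051e-02  7.84918624e-02  9.96788802e-01  1.55291860e+03]
 [ 0.00000000e+00  0.00000000e+00  0.00000000e+00  1.00000000e+00]]
wrist dict_keys(['frame', 'intrinsics', 'world_from_camera']) [[332.34115232   0.         314.51983895]
 [  0.         332.34115232 199.64540105]
 [  0.           0.           1.        ]] [[ 4.03455896e-01  8.69620397e-01  2.84576360e-01  3.05900857e+02]
 [-9.14999056e-01  3.83534841e-01  1.25210835e-01 -4.94383845e+02]
 [-2.59052823e-04 -3.10904151e-01  9.50441235e-01  3.73367147e+02]
 [ 0.00000000e+00  0.00000000e+00  0.00000000e+00  1.00000000e+00]]
```

View pics/scene0.png

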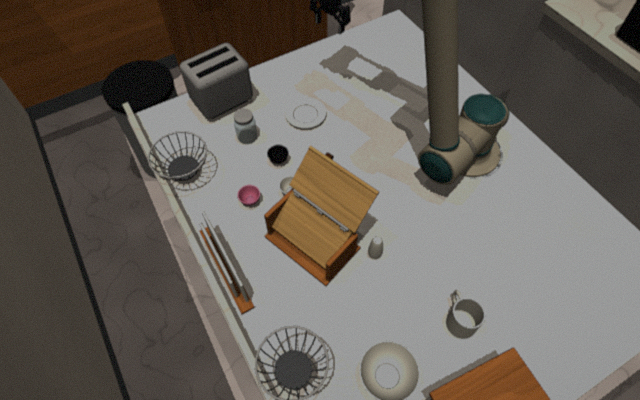

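View pics/top0.png

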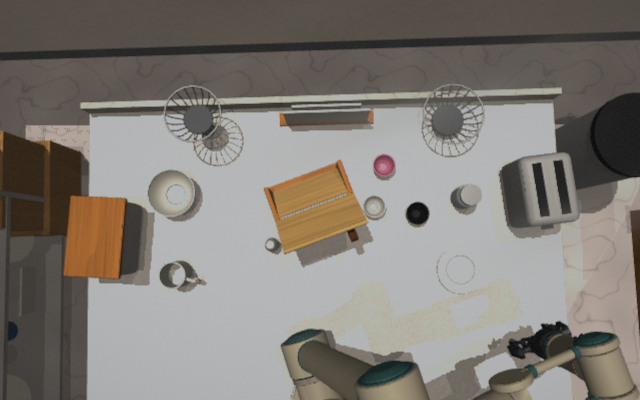

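View pics/wrist0.png

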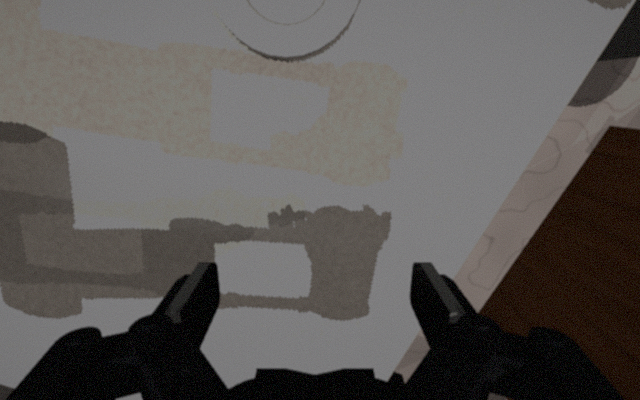

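Run:
```python
import cv2
a=cv2.imread('pics/top0.png')[145:275,245:400]; cv2.imwrite('pics/top0z.png',cv2.resize(a,None,fx=5,fy=4.6,interpolation=cv2.INTER_CUBIC)[:600])
a=cv2.imread('pics/scene0.png')[140:290,240:400]; cv2.imwrite('pics/scene0z.png',cv2.resize(a,None,fx=4,fy=4,interpolation=cv2.INTER_CUBIC))
```

```text
(no output)
```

View pics/top0z.png

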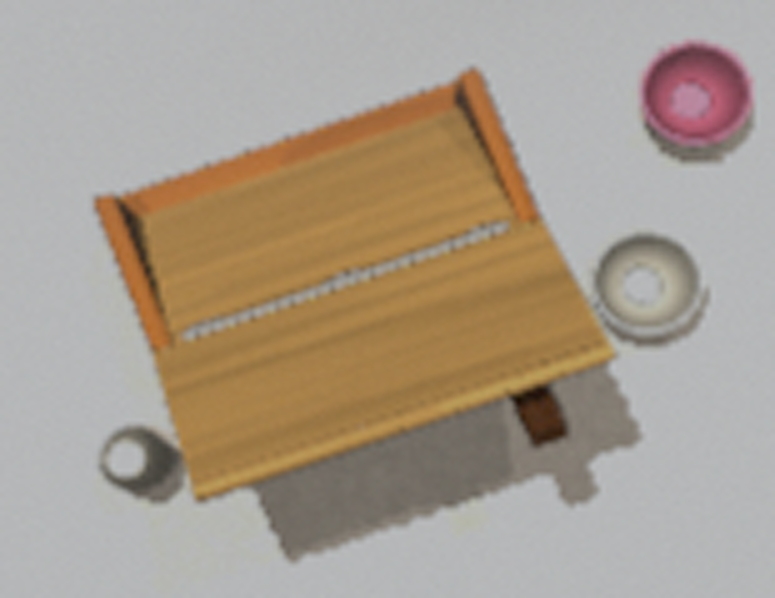

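View pics/scene0z.png

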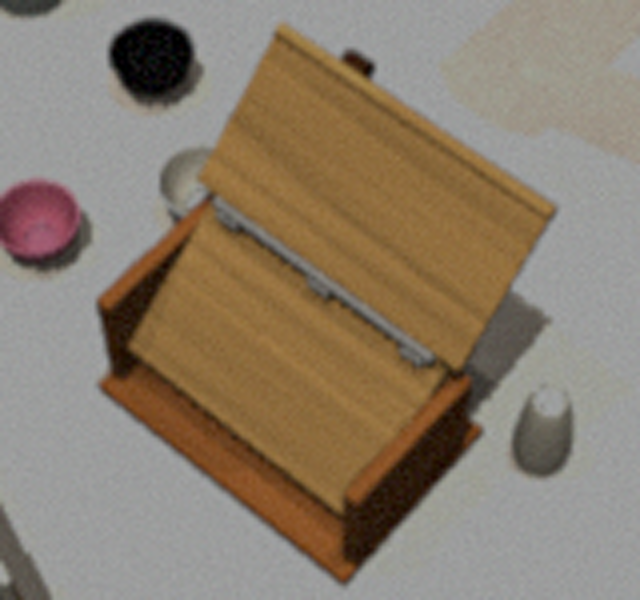

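```bash
cat > fit.py <<'E'
from h import *
from scipy.optimize import least_squares
s=load('scene0.png'); t=load('top0.png')
def blk(p,P):
    P=np.atleast_2d(P); c,sn=np.cos(p[2]),np.sin(p[2])
    return P@np.array([[c,sn,0],[-sn,c,0],[0,0,1]])+[p[0],p[1],0]
def cov(a,y,r=130,n=0):
    e=np.radians(40)+a; return [-23-r*np.cos(e)+n*np.sin(e),y,147+r*np.sin(e)+n*np.cos(e)]
def pts(p):
    S=blk(p,[[80,-122,0],[80,122,0],[-80,122,0],cov(p[3],-120,134),cov(p[3],120,134)])
    T=blk(p,[cov(p[3],120,134),cov(p[3],-120,134)])
    return np.r_[proj(s,S),proj(t,T)]
obs=np.array([[265,235.75],[327,285.5],[360.5,247.5],[310,146.25],[378.75,192.5],[284.6,253],[368,221.5]])
if __name__=='__main__':
    f=least_squares(lambda p:(pts(p)-obs).ravel(),[480,0,0.2,0.2],x_scale=[100,100,.1,.1])
    print(f.x); print((pts(f.x)-obs).round(1))
    p=f.x
    print('handle ends top',proj(t,blk(p,[[-50-130*np.cos(.698),y,130+130*np.sin(.698)] for y in(-72,0,72)])).round(1))
    print('handle shoulder..',proj(t,blk(p,[[-80,122,0],[-80,-122,0],[80,122,0]])).round(1))
    print('hinge',proj(t,blk(p,[[-23,-100,147],[-23,100,147]])),proj(s,blk(p,[[-23,-100,147],[-23,100,147]])))
    print('edge',blk(p,[cov(p[3],-105),cov(p[3],105),cov(.873,-105),cov(.873,0)]))
E
python3 fit.py
```

```text
[ 6.20537498e+02  3.38329481e+01  3.32411635e-01 -5.59426738e-02]
[[ 0.3 -0.1]
 [-0.3 -0.9]
 [ 0.7 -1.2]
 [-0.5  1.2]
 [-0.7  1. ]
 [-0.1  0.1]
 [-0.3  0.3]]
handle ends top [[353.4 234.9]
 [328.7 244.2]
 [303.9 253.5]]
handle shoulder.. [[284.5 237.1]
 [356.5 210.1]
 [267.2 190.1]]
hinge [[345.52259726 190.72561387]
 [280.50627717 215.07913464]] [[290.71993699 191.22039956]
 [345.36289515 231.15192868]]
edge [[ 534.65703868 -106.89561826  224.86347639]
 [ 466.12908422   91.60858688  224.86347639]
 [ 633.1017504   -72.91036984  276.99999269]
 [ 598.83777317   26.34173272  276.99999269]]
```

Run:
```python
from fit import *
def tri(a,b):
    f=least_squares(lambda P:np.r_[proj(s,P)[0]-a,proj(t,P)[0]-b],[550,0,150]); return f.x.round(1), f.fun.round(2)
print('cornL',tri([378.75,192.5],[284.6,253.]))
print('cornR',tri([310,146.25],[368,221.5]))
print('knob',tri([320,211.75],[315,205.2]))
print('hR',tri([295.5,192],[347,194.6]))
print('hL',tri([347.5,229.5],[282,217.4]))
for uv in [[265,235.75],[327,285.5],[360.5,247.5]]: print(atz(s,*uv,0).round(1))
```

```text
cornL (array([457.6, 104.8, 231.8]), array([-0.4 , -0.02, -0.24,  0.33]))
cornR (array([ 536.3, -121.8,  232.9]), array([-0.39, -0.04, -0.2 ,  0.32]))
knob (array([591.1,  22.8, 129.9]), array([-0.91, -0.08, -0.51,  0.79]))
hR (array([619. , -71. , 130.3]), array([-1.13, -0.11, -0.6 ,  0.97]))
hL (array([558.5, 117.6, 144.3]), array([-0.41, -0.03, -0.24,  0.36]))
[736.9 -55.4   0. ]
[657.1 177.9   0. ]
[509.2 125.2   0. ]
```

Run:
```python
import fit
from fit import *
for bias in (0,1):
  # p: x,y,yaw,a, + small px bias per view
  def res(q):
    p=q[:4]; r=pts(p)-obs; r[:5]+=q[4:6]; r[5:]+=q[6:8]
    h=np.r_[proj(s,blk(p,[-23,0,150]))[0]+q[4:6]-[320.5,211.5],proj(t,blk(p,[-23,0,150]))[0]+q[6:8]-[315,205.5]]
    return np.r_[r.ravel(),h,q[4:]*(0.5 if bias else 50)]
  f=least_squares(res,[620,30,0.33,0.1,0,0,0,0],x_scale=[100,100,.1,.1,1,1,1,1],bounds=([0,-500,-1,0.05]+[-9]*4,[900,500,1,.35]+[9]*4))
  print(f.x.round(3)); print(f.fun.round(1))
  p=f.x
# overlay
def draw(c,fn,p,b,off,sc):
    im=cv2.imread('pics/'+fn)
    x0,y0,x1,y1=off; im=cv2.resize(im[y0:y1,x0:x1],None,fx=sc,fy=sc,interpolation=cv2.INTER_CUBIC)
    def L(A,col):
        u=((proj(c,blk(p,A))+b-[x0,y0]+.5)*sc).astype(int); cv2.polylines(im,[u.reshape(-1,1,2)],False,col,1)
    L([[80,-122,0],[80,122,0],[-80,122,0],[-80,-122,0],[80,-122,0]],(0,255,0))
    L([cov(p[3],-120,0),cov(p[3],120,0),cov(p[3],120,136),cov(p[3],-120,136),cov(p[3],-120,0)],(255,0,0))
    hd=np.array([-np.cos(.698),0,np.sin(.698)])
    for y in (-72,0,72): L([np.array([-50,y,130]),np.array([-50,y,130])+130*hd],(0,0,255))
    cv2.imwrite('pics/ov_'+fn,im)
draw(s,'scene0.png',p,p[4:6],(250,140,400,290),4)
draw(t,'top0.png',p,p[6:8],(250,145,390,275),4)
np.save('p0.npy',p)
```

```text
[ 6.15696e+02  3.33700e+01  3.25000e-01  5.00000e-02 -0.00000e+00
  3.00000e-03  2.00000e-03  1.00000e-03]
[ 1.7 -1.3  0.8 -1.7  2.  -1.7 -0.8 -0.1 -0.9  0.4 -1.8 -1.4 -1.1 -0.8
 -1.7 -2.3 -1.8 -1.  -0.   0.1  0.1  0.1]
[ 6.13516e+02  3.37010e+01  3.24000e-01  5.00000e-02 -8.46000e-01
  1.30200e+00  1.59000e+00  2.47000e-01]
[ 1.6 -0.3  0.6 -0.7  1.8 -0.6 -0.9  0.9 -1.   1.5 -0.4 -0.4  0.4  0.3
 -1.8 -1.2 -0.4  0.  -0.4  0.7  0.8  0.1]
```

View pics/ov_scene0.png

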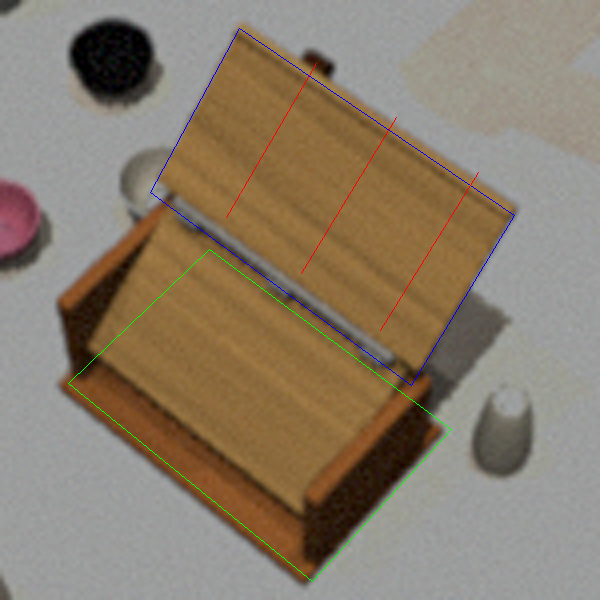

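View pics/ov_top0.png

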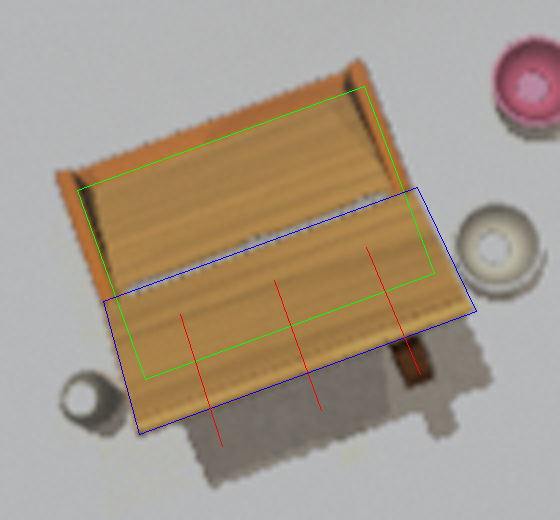

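```bash
cat >> h.py <<'E'
def b2w(p,P):
    c,s=np.cos(p[2]),np.sin(p[2]); return np.array([[c,-s,0],[s,c,0],[0,0,1]])@np.array(P)+[p[0],p[1],0]
def Rt(p,tilt=0,sgn=1):
    # tool z down tilted forward by tilt deg (toward block +x), tool y = sgn * block x-ish
    Rb=R.from_euler('z',p[2]); t=np.radians(tilt)
    z=np.array([np.sin(t),0,-np.cos(t)]); y=sgn*np.array([np.cos(t),0,np.sin(t)]); x=np.cross(y,z)
    return Rb*R.from_matrix(np.c_[x,y,z])
def go(pos,rot):
    o=readout.get_obs(); R0=R.from_rotvec(o['ee_rot'])
    return R0.inv().apply(np.array(pos)-o['eef_pos']).round(1), (R0.inv()*rot).as_rotvec(degrees=True).round(1)
E
python3 - <<'E'
from h import *
p=np.load('p0.npy'); o=readout.get_obs(); print(R.from_rotvec(o['ee_rot']).as_matrix().round(3))
for s in (1,-1):
  print(s,go(b2w(p,[-175,36,260]),Rt(p,0,s)))
c=snap('wrist','w1.png')
E
```

```text
[[ 0.404 -0.915 -0.   ]
 [-0.915 -0.404  0.001]
 [-0.001 -0.    -1.   ]]
1 (array([-409.6, -403.9,  -28.7]), array([-1.000e-01, -0.000e+00, -1.747e+02]))
-1 (array([-409.6, -403.9,  -28.7]), array([-0. ,  0.1,  5.3]))
```

Emit:
{"fn": "send_rows", "kwargs": {"rows": [{"rotation": [0, 0, -10], "travel": [-10, -10, -30], "grip": 0}, {"rotation": [0, 0, -20], "travel": [-30, -30, -60], "grip": 0}, {"rotation": [0, 0, -30], "travel": [-55, -55, -70], "grip": 0}, {"rotation": [0, 0, -40], "travel": [-80, -80, -70], "grip": 0}, {"rotation": [0, 0, -50], "travel": [-110, -110, -70], "grip": 0}, {"rotation": [0, 0, -60], "travel": [-140, -140, -70], "grip": 0}, {"rotation": [0, 0, -70], "travel": [-170, -170, -70], "grip": 0}, {"rotation": [0, 0, -80], "travel": [-200, -200, -70], "grip": 0}, {"rotation": [0, 0, -90], "travel": [-230, -225, -70], "grip": 0}, {"rotation": [0, 0, -100], "travel": [-260, -255, -70], "grip": 0}]}}

```text
t: 1.45
eef_pos: [360.5, -183.7, 301.1]
ee_rot: [-3.002, -0.921, -0.0]
contact_force: [0.8, -1.2, 0.2]
grip_width: 0.1
```

Run:
```python
from h import *
p=np.load('p0.npy'); o=readout.get_obs(); print(o['t'],o['joint_positions'].round(2),o['eef_pos'],o['grip_width'])
print(go(b2w(p,[-185,36,280]),Rt(p,0,1)))
```

```text
1.45 [-0.64 -0.02  1.69  0.    1.47 -1.24] [ 360.46861616 -183.65589699  301.0552176 ] 0.14668454482152593
(array([ 162.9, -122.3,   21.2]), array([ -0. ,  -0.1, -74.4]))
```

Emit:
{"fn": "send_rows", "kwargs": {"rows": [{"rotation": [0, 0, -10], "travel": [23, -17, 0], "grip": 0}, {"rotation": [0, 0, -20], "travel": [46, -35, 0], "grip": 0}, {"rotation": [0, 0, -30], "travel": [70, -52, 0], "grip": 0}, {"rotation": [0, 0, -40], "travel": [93, -70, 5], "grip": 0}, {"rotation": [0, 0, -50], "travel": [116, -87, 10], "grip": 0}, {"rotation": [0, 0, -60], "travel": [140, -105, 15], "grip": 0}, {"rotation": [0, 0, -70], "travel": [163, -122, 21], "grip": 0}, {"rotation": [0, 0, -74.4], "travel": [163, -122, 21], "grip": 0}, {"rotation": [0, 0, -74.4], "travel": [163, -122, 21], "grip": 0}, {"rotation": [0, 0, -74.4], "travel": [163, -122, 21], "grip": 0}]}}

```text
t: 2.7
eef_pos: [426.9, 8.6, 280.2]
ee_rot: [-1.836, -2.548, -0.001]
contact_force: [0.0, -0.3, -0.6]
grip_width: -0.4
```

Run:
```python
from h import *
p=np.load('p0.npy'); o=readout.get_obs(); print(o['t'],o['joint_positions'].round(2),o['eef_pos'],o['grip_width'])
c=snap('wrist','w2.png'); c2=snap('scene','s2.png')
print(c['world_from_camera'].round(2))
```

```text
2.7 [-0.14  0.02  1.7   0.    1.42 -2.04] [426.86675001   8.61870899 280.24053194] -0.3560336492194158
[[-3.2000e-01 -9.0000e-01 -3.0000e-01  3.5176e+02]
 [ 9.5000e-01 -3.0000e-01 -1.0000e-01 -1.7650e+01]
 [-0.0000e+00 -3.1000e-01  9.5000e-01  4.2306e+02]
 [ 0.0000e+00  0.0000e+00  0.0000e+00  1.0000e+00]]
```

View pics/w2.png

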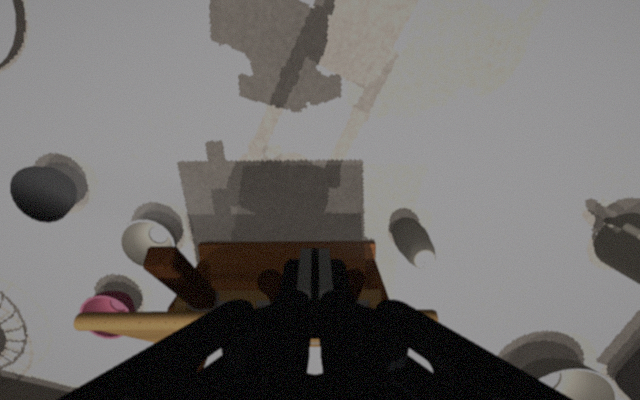

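View pics/s2.png

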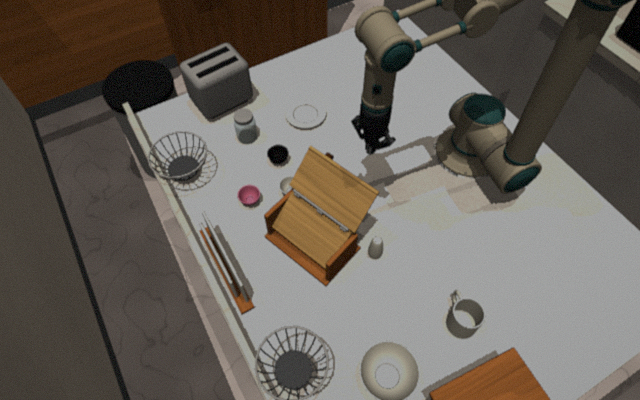

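Run:
```python
import cv2
a=cv2.imread('pics/w2.png')[225:345,60:260]; a=cv2.convertScaleAbs(a,alpha=1.6); cv2.imwrite('pics/w2z.png',cv2.resize(a,None,fx=4,fy=4,interpolation=cv2.INTER_CUBIC))
a=cv2.imread('pics/w2.png')[225:345,250:450]; a=cv2.convertScaleAbs(a,alpha=1.6); cv2.imwrite('pics/w2y.png',cv2.resize(a,None,fx=4,fy=4,interpolation=cv2.INTER_CUBIC))
```

```text
(no output)
```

View pics/w2z.png

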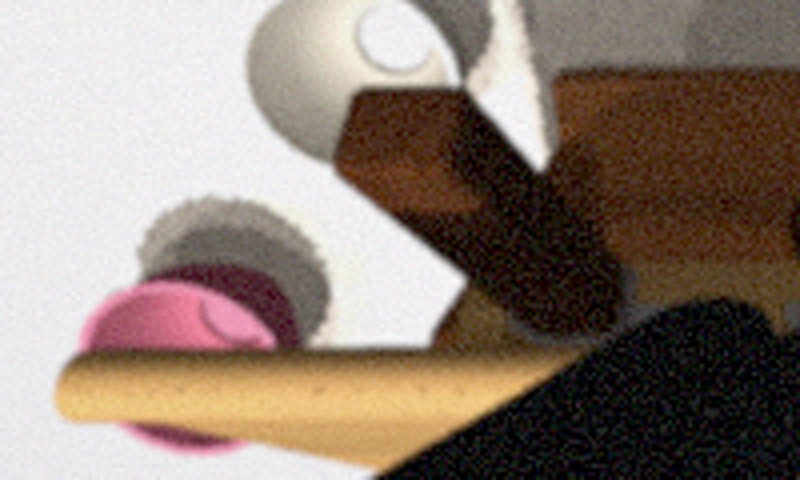

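View pics/w2y.png

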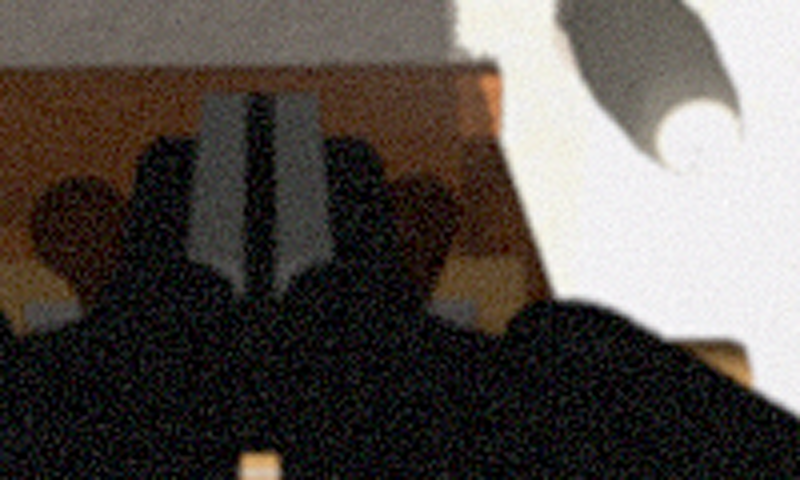

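```bash
cat > fit2.py <<'E'
from fit import *
w=load('w2.png')
def feats(p):
    hd=np.array([-np.cos(.698),0,np.sin(.698)]); he=np.array([-50,-72,130])+130*hd
    W=proj(w,blk(p,[[-80,-122,0],[-80,122,0],cov(p[3],-120,130),cov(p[3],120,130),he]))
    T=proj(t,blk(p,[[-23,0,150],he]))
    S=proj(s,blk(p,[[-23,0,150]]))
    r=pts(p)
    return np.r_[r[:5],S],np.r_[r[5:],T],W
So=np.r_[obs[:5],[[320.5,211.5]]]; To=np.r_[obs[5:],[[315,205.5],[353.5,236]]]
Wo=np.array([[198.3,243],[374.5,242],[75,321],[437.5,319.5],[160.8,257.5]])
def res(q):
    S,T,W=feats(q[:4]); return np.r_[(S-So+q[4:6]).ravel(),(T-To+q[6:8]).ravel(),(W-Wo+q[8:10]).ravel(),q[4:]*.7]
if __name__=='__main__':
    f=least_squares(res,[620,30,0.33,0.1]+[0]*6,x_scale=[100,100,.1,.1]+[1]*6,loss='soft_l1')
    print(f.x.round(3)); r=res(f.x); print(r[:12].reshape(-1,2).round(1),r[12:20].reshape(-1,2).round(1),r[20:30].reshape(-1,2).round(1))
    print('tcp px',proj(w,[426.87,8.62,280.24]))
    np.save('p1.npy',f.x)
E
python3 fit2.py
```

```text
[ 6.09134e+02  2.87330e+01  3.23000e-01  4.20000e-02 -1.12500e+00
  3.23500e+00 -3.82000e-01 -1.60300e+00 -7.32000e-01  1.01610e+01]
[[ 1.8 -0.2]
 [ 0.7 -0.9]
 [ 1.8 -0.6]
 [-0.4  1.1]
 [-0.8  1.4]
 [-1.7 -1.3]] [[-0.4 -0.4]
 [ 0.3  0.4]
 [-0.6 -0.4]
 [ 1.1  1.8]] [[-0.1 -5.4]
 [ 0.9 -4.7]
 [ 4.  -0.4]
 [-0.3  0.8]
 [-2.9  7.3]]
tcp px [[317.14662188 264.02010808]]
```

Run:
```python
from fit2 import *
def tri(d):
    cs={'s':s,'t':t,'w':w}
    f=least_squares(lambda P:np.concatenate([proj(cs[k],P)[0]-v for k,v in d.items()]),[550,0,150]); return f.x.round(1), f.fun.round(1)
print(tri(dict(w=[161,255],t=[353.8,238.5])))
print(tri(dict(w=[75,321],t=[368,221])),tri(dict(w=[75,321],s=[310,146.6])))
print(tri(dict(w=[437.5,319.5],t=[284.6,252])),tri(dict(w=[437.5,319.5],s=[378.75,192.8])))
for uv in ([198.3,243],[374.5,242]): print(atz(w,*uv,0),atz(w,*uv,10))
# pixel motion check: ramekin rim, shaker top from each
print('shaker top', atz(t,270.5,244.2,88),atz(s,377.3,240,88),atz(w,250+700/4,225+135/4,88))
```

```text
(array([491.9, -86.2, 210.6]), array([0.2, 0.1, 0.8, 0.3]))
(array([ 538.2, -121.8,  240.3]), array([-0., -0., -0., -0.])) (array([ 538.2, -121.6,  240.2]), array([ 0.4, -0. , -1. , -1.7]))
(array([461.2, 103.4, 241.1]), array([-0.,  0., -0.,  0.])) (array([463.2, 106. , 237.5]), array([ 0.4, -0.2, -1.7, -0.3]))
[ 5.95478590e+02 -1.08200925e+02  5.68434189e-14] [ 589.71772551 -106.06046328   10.        ]
[516.11310955 125.22248108   0.        ] [512.22821561 121.84548794  10.        ]
shaker top [483.58086797 157.8898525   88.        ] [484.9835485  164.00654177  88.        ] [483.24655627 157.1269788   88.        ]
```

Run:
```python
from h import *
t=load('top0.png'); s=load('scene0.png')
print(atz(t,315,205.5,150),atz(s,320.5,211.5,150))
p=np.array([610,29.5,.327,.08]); np.save('p2.npy',p)
print(go(b2w(p,[-165,36,280]),Rt(p,0,1)))
for q in ([-155,36,220],[-133,36,220]): print(go(b2w(p,q),Rt(p,0,1)))
for a in (.08,.2,.35,.5,.65,.75):
  e=.698+a; print(a,go(b2w(p,[-23-130*np.cos(e)-17,36,147+130*np.sin(e)-18]),Rt(p,0,1))[0])
```

```text
[590.86599072  20.82417088 150.        ] [593.45577004  34.82425958 150.        ]
(array([-2.8, 15.2,  0.3]), array([ 0. , -0. , -0.3]))
(array([-2.8, 25.2, 60.3]), array([ 0. , -0. , -0.3]))
(array([-2.7, 47.2, 60.3]), array([ 0. , -0. , -0.3]))
0.08 [-2.7 47.6 60.1]
0.2 [-2.7 59.2 49.6]
0.35 [-2.6 75.3 38.7]
0.5 [-2.5 92.8 30.3]
0.65 [ -2.4 111.4  24.5]
0.75 [ -2.3 124.3  22.3]
```

Emit:
{"fn": "send_rows", "kwargs": {"rows": [{"rotation": [0, 0, 0], "travel": [-2.5, 12, 25], "grip": 0}, {"rotation": [0, 0, 0], "travel": [-2.5, 20, 52], "grip": 0}, {"rotation": [0, 0, 0], "travel": [-2.5, 28, 60], "grip": 0}, {"rotation": [0, 0, 0], "travel": [-2.5, 38, 60], "grip": 0}, {"rotation": [0, 0, 0], "travel": [-2.5, 48, 59], "grip": 0}, {"rotation": [0, 0, 0], "travel": [-2.5, 58, 50], "grip": 0}, {"rotation": [0, 0, 0], "travel": [-2.5, 67, 44], "grip": 0}, {"rotation": [0, 0, 0], "travel": [-2.5, 76, 38], "grip": 0}, {"rotation": [0, 0, 0], "travel": [-2.5, 85, 34], "grip": 0}, {"rotation": [0, 0, 0], "travel": [-2.5, 93, 30], "grip": 0}]}}

```text
t: 4.05
eef_pos: [516.1, 35.7, 252.0]
ee_rot: [1.837, 2.549, 0.001]
contact_force: [-3.8, -0.8, 3.3]
grip_width: 0.1
```

Run:
```python
from h import *
o=readout.get_obs(); print(o['t'],o['joint_positions'].round(2),o['eef_pos'],o['contact_force'])
snap('wrist','w3.png'); snap('scene','s3.png')
a=cv2.imread('pics/s3.png')[120:290,240:400]; cv2.imwrite('pics/s3z.png',cv2.resize(a,None,fx=3.5,fy=3.5,interpolation=cv2.INTER_CUBIC))
```

```text
4.05 [-0.07  0.18  1.59  0.    1.38 -1.96] [516.09458506  35.69578256 252.00802201] [-3.77060484 -0.77845198  3.32182548]
```

View pics/s3z.png

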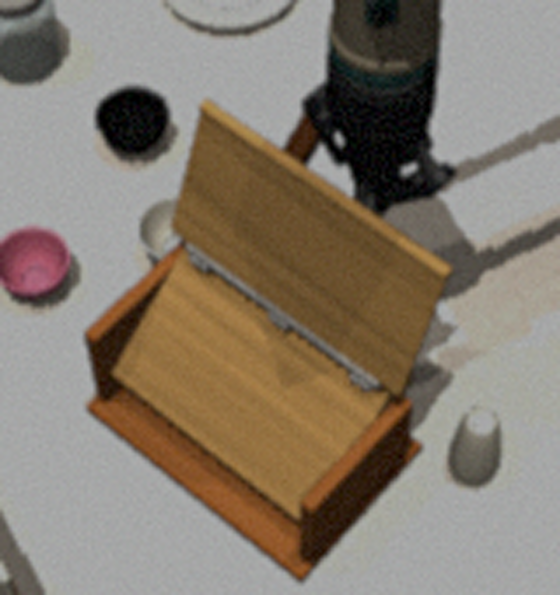

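View pics/w3.png

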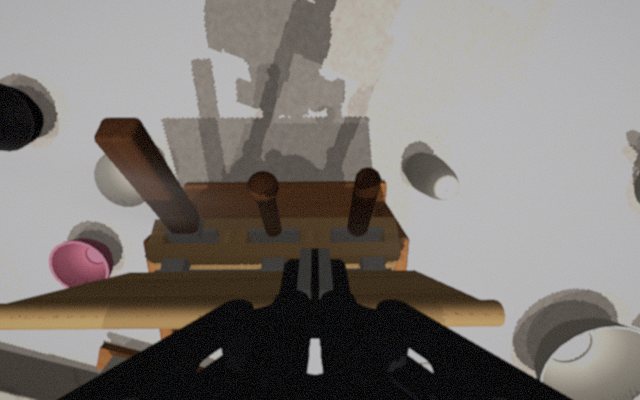

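```bash
cat > ang.py <<'E'
from fit import *
p2=np.load('p2.npy')
def ang(img,obsv,bias,r=134):
    c=load(img)
    for a in np.arange(.4,1.0,.05):
        P=blk(p2,[cov(a,-120,r),cov(a,120,r)]); print(round(a,2),(proj(c,P)+bias-obsv).round(1).tolist())
E
python3 - <<'E'
from ang import *
# bias: scene bias from initial picture with p2 (a=.08) & hinge
P=blk(p2,[cov(.08,-120,134),cov(.08,120,134),[-23,0,150],[80,-122,0]]); print((proj(s,P)-[[310,146.25],[378.75,192.5],[320.5,211.5],[265,235.75]]).round(1), (proj(t,P[:3])-[[368,221.5],[284.6,253],[315,205.5]]).round(1))
ang('s3.png',[[298.6,149.4],[368.6,197.1]],[0,0])
E
```

```text
[[-0.5 -1.9]
 [-0.5 -1.6]
 [-0.7 -4.2]
 [ 2.8 -3. ]] [[ 0.2  0.1]
 [-0.7 -0.2]
 [-0.4  0.9]]
0.4 [[2.2, -3.5], [2.4, -3.1]]
0.45 [[0.7, -2.8], [1.0, -2.2]]
0.5 [[-0.9, -2.1], [-0.4, -1.2]]
0.55 [[-2.5, -1.2], [-1.9, -0.1]]
0.6 [[-4.1, -0.2], [-3.4, 1.1]]
0.65 [[-5.8, 0.8], [-5.0, 2.4]]
0.7 [[-7.5, 2.0], [-6.6, 3.8]]
0.75 [[-9.2, 3.3], [-8.2, 5.3]]
0.8 [[-11.0, 4.6], [-9.8, 6.9]]
0.85 [[-12.7, 6.1], [-11.5, 8.6]]
0.9 [[-14.4, 7.6], [-13.2, 10.3]]
0.95 [[-16.1, 9.2], [-14.9, 12.2]]
```

Emit:
{"fn": "send_rows", "kwargs": {"rows": [{"rotation": [0, 0, 0], "travel": [0, 6, -2], "grip": 0}, {"rotation": [0, 0, 0], "travel": [0, 12, -4], "grip": 0}, {"rotation": [0, 0, 0], "travel": [0, 18, -5], "grip": 0}, {"rotation": [0, 0, 0], "travel": [0, 24, -6], "grip": 0}, {"rotation": [0, 0, 0], "travel": [0, 30, -7], "grip": 0}, {"rotation": [0, 0, 0], "travel": [0, 35, -7], "grip": 0}, {"rotation": [0, 0, 0], "travel": [0, 40, -7], "grip": 0}, {"rotation": [0, 0, 0], "travel": [0, 44, -7], "grip": 0}, {"rotation": [0, 0, 0], "travel": [0, 44, -7], "grip": 0}, {"rotation": [0, 0, 0], "travel": [0, 44, -7], "grip": 0}]}}

```text
t: 5.4
eef_pos: [559.8, 50.0, 258.6]
ee_rot: [1.835, 2.547, 0.006]
contact_force: [0.5, 0.3, 0.0]
grip_width: 0.0
```

Run:
```python
from h import *
o=readout.get_obs(); print(o['t'],o['joint_positions'].round(2),o['eef_pos'],o['contact_force'])
p=np.load('p2.npy'); print(R.from_euler('z',-p[2]).apply(o['eef_pos']-[p[0],p[1],0]))
snap('top','t4.png'); snap('scene','s4.png'); snap('wrist','w4.png')
a=cv2.imread('pics/s4.png')[120:290,240:400]; cv2.imwrite('pics/s4z.png',cv2.resize(a,None,fx=3.5,fy=3.5,interpolation=cv2.INTER_CUBIC))
```

```text
5.4 [-0.04  0.24  1.49  0.    1.41 -1.93] [559.84854864  50.03165654 258.62013198] [0.51706794 0.27553151 0.02331276]
[-40.89909782  35.55250752 258.62013198]
```

View pics/s4z.png

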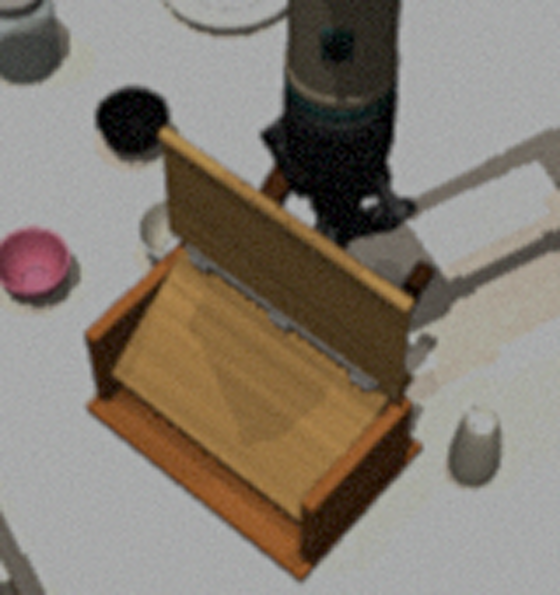

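View pics/w4.png

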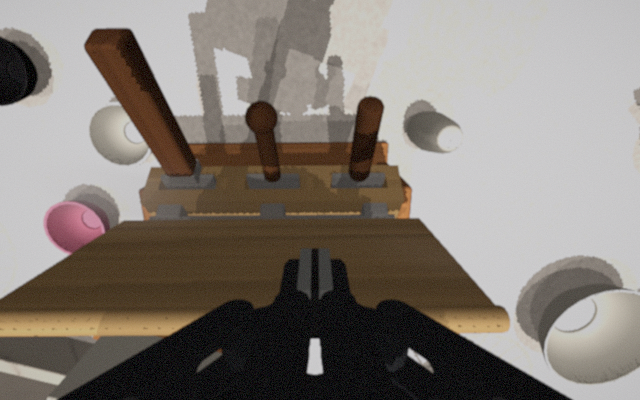

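Run:
```python
from ang import *
ang('s4.png',[[285.7,157.1],[357.1,207.1]],[.5,1.8])
import cv2
a=cv2.imread('pics/t4.png')[130:280,240:400]; cv2.imwrite('pics/t4z.png',cv2.resize(a,None,fx=4,fy=4,interpolation=cv2.INTER_CUBIC))
```

```text
0.4 [[15.6, -9.4], [14.4, -11.3]]
0.45 [[14.1, -8.7], [13.0, -10.4]]
0.5 [[12.5, -8.0], [11.6, -9.4]]
0.55 [[10.9, -7.1], [10.1, -8.3]]
0.6 [[9.3, -6.1], [8.6, -7.1]]
0.65 [[7.6, -5.1], [7.0, -5.8]]
0.7 [[5.9, -3.9], [5.4, -4.4]]
0.75 [[4.2, -2.6], [3.8, -2.9]]
0.8 [[2.4, -1.3], [2.2, -1.3]]
0.85 [[0.7, 0.2], [0.5, 0.4]]
0.9 [[-1.0, 1.7], [-1.2, 2.1]]
0.95 [[-2.7, 3.3], [-2.9, 4.0]]
```

View pics/t4z.png

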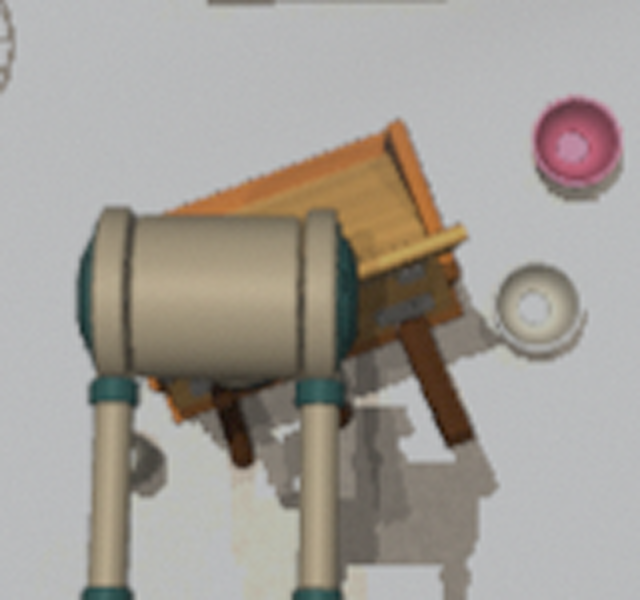

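```bash
cat > ovh.py <<'E'
from fit import *
def box(p,y=-72,dz=0,s0=5,dx=0):
    hd=np.array([-np.cos(.698),0,np.sin(.698)]); n=np.array([np.sin(.698),0,np.cos(.698)]); o=np.array([-50,y,130.])+dz*n
    C=[]
    for k in (s0,s0+125):
        for a,b in ((-11,-9),(11,-9),(11,9),(-11,9)): C.append(o+hd*k+[0,a,0]+b*n)
    return blk(p,C)
def ov(fn,out,p,win,sc,**k):
    c=load(fn); im=cv2.imread('pics/'+fn); x0,y0,x1,y1=win
    im=cv2.convertScaleAbs(cv2.resize(im[y0:y1,x0:x1],None,fx=sc,fy=sc,interpolation=cv2.INTER_CUBIC),alpha=1.5)
    u=((proj(c,box(p,**k))-[x0,y0]+.5)*sc).astype(int)
    for i in range(4):
        for a,b in ((i,(i+1)%4),(i+4,(i+1)%4+4),(i,i+4)): cv2.line(im,tuple(map(int,u[a])),tuple(map(int,u[b])),(0,255,0),1)
    cv2.imwrite('pics/'+out,im)
if __name__=='__main__':
    p=np.load('p2.npy')
    ov('w4.png','ovw4.png',p,(60,10,230,210),3)
    ov('t4.png','ovt4.png',p,(320,190,380,250),8)
    ov('w3.png','ovw3.png',p,(60,100,230,260),3)
E
python3 ovh.py; cd pics; python3 -c "
import cv2,numpy as np
a=[cv2.imread(f) for f in('ovw4.png','ovt4.png')]
h=max(x.shape[0] for x in a); a=[cv2.copyMakeBorder(x,0,h-x.shape[0],0,0,0) for x in a]; im=np.hstack(a); print(im.shape); cv2.imwrite('ov4.png',im[:,:1000] if im.shape[1]<=800 else cv2.resize(im,(800,int(im.shape[0]*800/im.shape[1]))))"
```

```text
(600, 990, 3)
```

View pics/ov4.png

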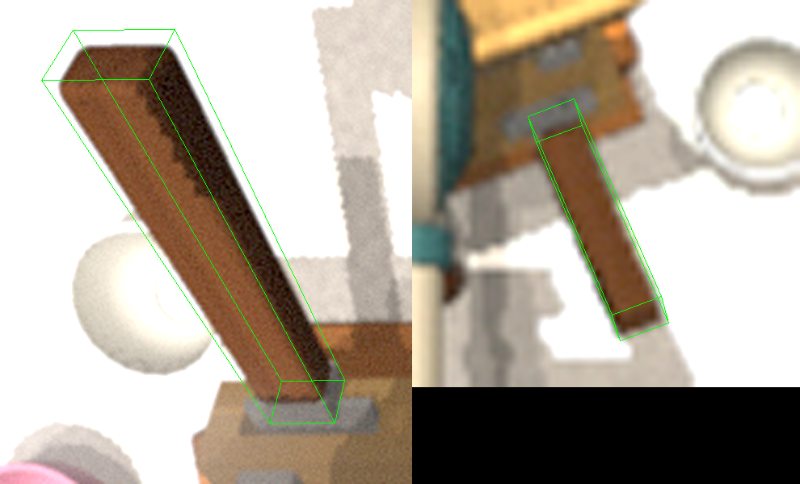

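View pics/ovw3.png

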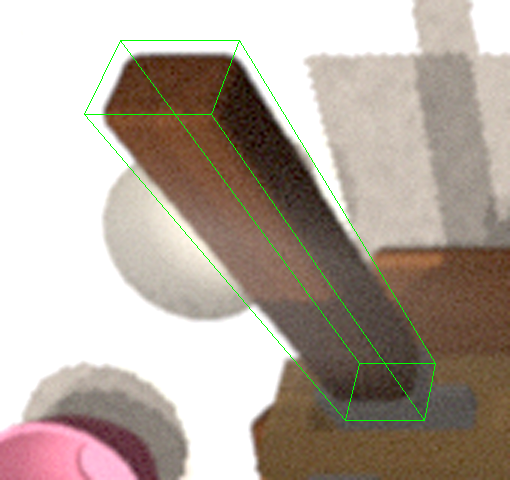

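Run:
```python
from ovh import *
p=np.load('p2.npy')
O={'w4.png':{4:(95.1,29.4),5:(131.4,29.4),7:(85.6,45.1),6:(121,44.5),3:(168,175),2:(194.1,175)},
'w3.png':{4:(102.3,118.3),5:(140,119),7:(95.3,137.7),6:(130.7,138.3),3:(173.3,234),2:(196.7,233)},
't4.png':{4:(358.4,239.5),5:(352.5,241.9),2:(340,211.2),3:(346,209.3)}}
C={k:load(k) for k in O}
for names in (['w4.png','w3.png'],['t4.png'],list(O)):
  def res(q):
    B=box([p[0]+q[0],p[1]+q[1],p[2]+q[3]])+[0,0,q[2]]
    r=[]
    for n in names:
        u=proj(C[n],B)
        for i,v in O[n].items(): r.append(u[i]-v)
    return np.r_[np.ravel(r),q[:3]*.05]
  f=least_squares(res,[0,0,0,0],x_scale=[1,1,1,.01],loss='soft_l1')
  print(names,f.x.round(3),f.cost); print(res(f.x)[:-3].reshape(-1,2).round(1).tolist())
  q=f.x; hd=np.array([-np.cos(.698),0,np.sin(.698)])
  print('grip',b2w([p[0]+q[0],p[1]+q[1],p[2]+q[3]],np.array([-50,-72,130])+65*hd)+[0,0,q[2]])
```

```text
['w4.png', 'w3.png'] [ 4.4660e+00 -7.8080e+00 -1.5534e+01 -7.0000e-03] 35.61106088083911
[[-1.1, 0.1], [1.2, 0.2], [-3.3, 3.8], [2.0, 4.5], [0.6, 6.0], [0.0, 6.0], [0.6, -4.8], [-0.1, -5.4], [-3.1, -1.5], [0.4, -2.0], [-0.9, -0.5], [0.5, 0.5]]
grip [542.40184371 -78.06057227 156.24113581]
['t4.png'] [-1.3490e+00 -6.7610e+00 -6.3921e+01 -1.2000e-02] 6.579119700481704
[[1.2, 1.3], [-0.1, 1.4], [-0.9, -1.4], [-0.0, -2.0]]
grip [536.0246127  -76.60424958 107.85386565]
['w4.png', 'w3.png', 't4.png'] [ 4.3720e+00 -7.4710e+00 -1.4728e+01 -8.0000e-03] 47.79521938130883
[[-1.1, -0.3], [1.4, -0.2], [-3.3, 3.5], [2.1, 4.2], [0.7, 6.2], [0.2, 6.2], [0.7, -4.8], [0.1, -5.4], [-3.1, -1.5], [0.5, -2.0], [-0.8, -0.2], [0.7, 0.8], [2.8, -1.2], [1.2, -0.9], [-0.2, -4.7], [0.9, -5.3]]
grip [542.18533579 -77.63436634 157.04619579]
```

Run:
```python
from ovh import *
p=np.load('p2.npy')
O={'w4.png':{(4,5):(113.2,29.4),(6,7):(103.3,44.8),(2,3):(181,175)},
'w2.png':{(4,5,6,7):(161,255)},
't4.png':{(4,5):(355.5,240.7),(2,3):(343,210.2)}, 't0':{}}
O={k:v for k,v in O.items() if v}
C={k:load(k) for k in O}
for names in (['w4.png','t4.png'],list(O)):
  def res(q):
    B=box([p[0]+q[0],p[1]+q[1],p[2]+q[3]])+[0,0,q[2]]
    r=[]
    for n in names:
        u=proj(C[n],B)
        for i,v in O[n].items(): r.append(u[list(i)].mean(0)-v)
    return np.r_[np.ravel(r),q[:3]*.1,q[3]*30]
  f=least_squares(res,[0,0,0,0],x_scale=[1,1,1,.01],loss='soft_l1')
  print(names,f.x.round(3),f.cost); print(res(f.x)[:-4].reshape(-1,2).round(1).tolist())
  q=f.x; hd=np.array([-np.cos(.698),0,np.sin(.698)])
  print('grip',b2w([p[0]+q[0],p[1]+q[1],p[2]+q[3]],np.array([-50,-72,130])+65*hd)+[0,0,q[2]])
print(box(p)[4:].mean(0),b2w(p,np.array([-50,-72,130])+65*hd))
# neighbours: shaft check tcp projection in w4
o=readout.get_obs(); print(proj(C['w4.png'],o['eef_pos']))
```

```text
['w4.png', 't4.png'] [ 1.7630e+00 -1.0531e+01 -2.2357e+01  4.0000e-03] 11.369484959595885
[[0.2, -2.9], [0.0, 0.3], [0.4, 1.0], [3.4, -0.6], [1.4, -4.2]]
grip [540.7483495  -81.53301601 149.41738106]
['w4.png', 'w2.png', 't4.png'] [ 4.847 -4.909 -5.312 -0.033] 17.315232355987874
[[1.3, -4.2], [-0.5, 0.7], [0.3, 8.6], [-0.8, -0.9], [0.1, -0.1], [-0.6, -4.6]]
grip [540.23413702 -73.26983259 166.4629222 ]
[491.45696771 -86.7357375  213.54927301] [538.61655261 -70.74032264 171.7746365 ]
[[317.2035379  263.96369855]]
```

Run:
```python
from h import *
p=np.load('p2.npy')
print(go([540,-73,230],Rt(p,0,1)))
```

```text
(array([-110.5,  -57.6,   28.5]), array([ 0.2, -0. , -0.3]))
```

Emit:
{"fn": "send_rows", "kwargs": {"rows": [{"rotation": [0, 0, 0], "travel": [0, -20, -2], "grip": 0}, {"rotation": [0, 0, 0], "travel": [0, -45, -20], "grip": 0}, {"rotation": [0, 0, 0], "travel": [-15, -58, -30], "grip": 25}, {"rotation": [0, 0, 0], "travel": [-40, -58, -30], "grip": 50}, {"rotation": [0, 0, 0], "travel": [-65, -58, -30], "grip": 50}, {"rotation": [0, 0, 0], "travel": [-90, -58, -25], "grip": 50}, {"rotation": [0, 0, 0], "travel": [-110, -58, -10], "grip": 50}, {"rotation": [0, 0, 0], "travel": [-110, -58, 10], "grip": 50}, {"rotation": [0, 0, 0], "travel": [-110, -58, 20], "grip": 50}, {"rotation": [0, 0, 0], "travel": [-110, -58, 20], "grip": 50}]}}

```text
t: 6.8
eef_pos: [538.7, -72.7, 237.4]
ee_rot: [1.836, 2.549, 0.004]
contact_force: [-0.0, -0.2, -0.2]
grip_width: 50.0
```

Run:
```python
from h import *
snap('wrist','w5.png');snap('scene','s5.png')
o=readout.get_obs(); print(o['t'],o['joint_positions'].round(2),o['eef_pos'],o['contact_force'],o['grip_width'],abs(o['qvel']).max())
```

```text
6.9 [-0.26  0.22  1.56  0.    1.36 -2.16] [539.62415161 -72.69129551 238.8369212 ] [-0.25641988 -0.44179101  0.54585576] 49.916557576633565 0.011169564559194281
```

View pics/w5.png

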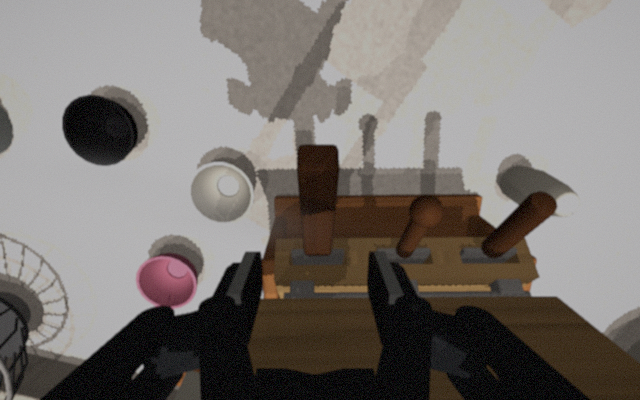

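View pics/s5.png

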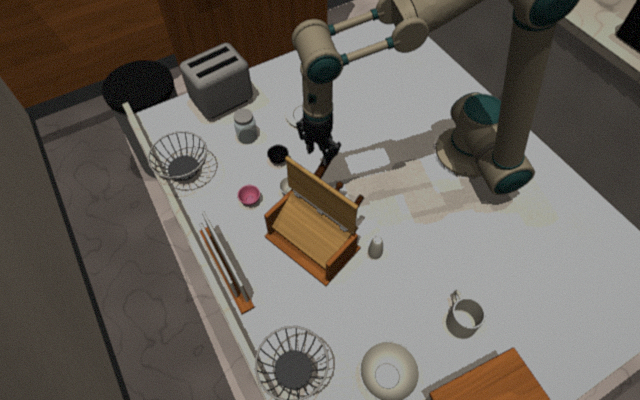

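Emit:
{"fn": "send_rows", "kwargs": {"rows": [{"rotation": [0, 0, 0], "travel": [0, 0, 15], "grip": 50}, {"rotation": [0, 0, 0], "travel": [1, 0, 30], "grip": 50}, {"rotation": [0, 0, 0], "travel": [1, 0, 45], "grip": 50}, {"rotation": [0, 0, 0], "travel": [1, 0, 60], "grip": 50}, {"rotation": [0, 0, 0], "travel": [1, 0, 72], "grip": 50}, {"rotation": [0, 0, 0], "travel": [1, 0, 82], "grip": 50}, {"rotation": [0, 0, 0], "travel": [1, 0, 89], "grip": 50}, {"rotation": [0, 0, 0], "travel": [1, 0, 89], "grip": 50}, {"rotation": [0, 0, 0], "travel": [1, 0, 89], "grip": 45}, {"rotation": [0, 0, 0], "travel": [1, 0, 89], "grip": 40}]}}

```text
t: 8.15
eef_pos: [540.1, -71.7, 150.4]
ee_rot: [1.834, 2.546, 0.006]
contact_force: [0.2, -0.6, 0.7]
grip_width: 40.1
```

Run:
```python
from h import *
snap('wrist','w6.png')
o=readout.get_obs(); print(o['t'],o['joint_positions'].round(2),o['eef_pos'],o['contact_force'],o['grip_width'],abs(o['qvel']).max())
```

```text
8.2 [-0.26  0.29  1.7   0.    1.15 -2.16] [540.01396825 -71.70388385 150.32427866] [-0.43441056  0.10849009  0.33845393] 39.764229285996365 0.0022754143129636523
```

View pics/w6.png

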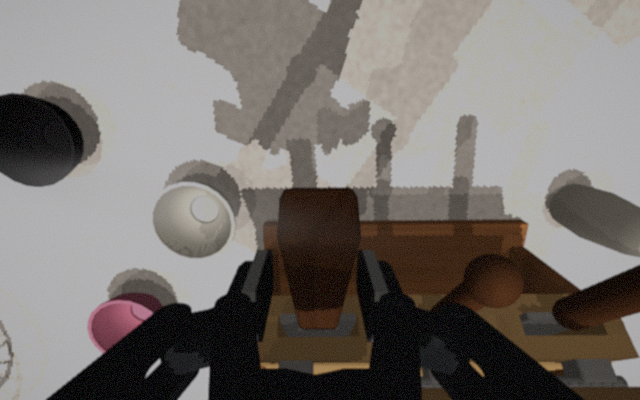

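Emit:
{"fn": "send_rows", "kwargs": {"rows": [{"rotation": [0, 0, 0], "travel": [0.5, 0, 0], "grip": 30}, {"rotation": [0, 0, 0], "travel": [0.5, 0, 0], "grip": 22}, {"rotation": [0, 0, 0], "travel": [0.5, 0, 0], "grip": 18}, {"rotation": [0, 0, 0], "travel": [0.5, 0, 0], "grip": 10}, {"rotation": [0, 0, 0], "travel": [0.5, 0, 0], "grip": 5}, {"rotation": [0, 0, 0], "travel": [0.5, 0, 0], "grip": 5}, {"rotation": [0, 0, 0], "travel": [0.5, 0, 0], "grip": 5}, {"rotation": [0, 0, 0], "travel": [0.5, 0, 0], "grip": 5}, {"rotation": [0, 0, 0], "travel": [0.5, 0, 0], "grip": 5}, {"rotation": [0, 0, 0], "travel": [0.5, 0, 0], "grip": 5}], "force": 100}}

```text
t: 9.45
eef_pos: [539.8, -71.0, 150.7]
ee_rot: [1.834, 2.546, 0.007]
contact_force: [-3.0, 1.5, 6.1]
grip_width: 20.4
```

Run:
```python
from h import *
snap('wrist','w7.png')
o=readout.get_obs(); print(o['t'],o['joint_positions'].round(2),o['eef_pos'],o['contact_force'],o['torque'],o['grip_width'],abs(o['qvel']).max())
R0=R.from_rotvec(o['ee_rot']); p=np.load('p2.npy')
hd=R.from_euler('z',p[2]).apply([-np.cos(.698),0,np.sin(.698)]); print(R0.inv().apply(hd))
```

```text
9.5 [-0.26  0.29  1.7   0.    1.15 -2.16] [539.80376343 -70.94524897 150.69119023] [-2.19972014  2.31438033  5.51309708] [0.47124711 0.17220495 0.13885336] 20.399487959597742 0.000584785872679218
[-0.00367551 -0.7623378  -0.64716889]
```

View pics/w7.png

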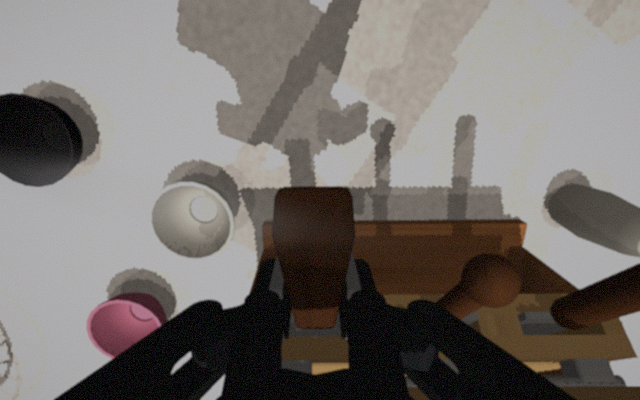

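Emit:
{"fn": "send_rows", "kwargs": {"rows": [{"rotation": [0, 0, 0], "travel": [0, -3.1, -2.6], "grip": 5}, {"rotation": [0, 0, 0], "travel": [0, -7.7, -6.4], "grip": 5}, {"rotation": [0, 0, 0], "travel": [0, -13, -10.9], "grip": 5}, {"rotation": [0, 0, 0], "travel": [0, -18.4, -15.4], "grip": 5}, {"rotation": [0, 0, 0], "travel": [0, -23.7, -19.9], "grip": 5}, {"rotation": [0, 0, 0], "travel": [0, -29.1, -24.4], "grip": 5}, {"rotation": [0, 0, 0], "travel": [0, -34.5, -28.9], "grip": 5}, {"rotation": [0, 0, 0], "travel": [0, -39.8, -33.4], "grip": 5}, {"rotation": [0, 0, 0], "travel": [0, -46, -38.6], "grip": 5}, {"rotation": [0, 0, 0], "travel": [0, -46, -38.6], "grip": 5}]}}

```text
t: 10.75
eef_pos: [495.2, -85.8, 189.7]
ee_rot: [1.834, 2.546, 0.006]
contact_force: [0.7, -0.8, 2.5]
grip_width: 20.7
```

Run:
```python
from h import *
snap('wrist','w8.png')
o=readout.get_obs(); print(o['t'],o['joint_positions'].round(2),o['eef_pos'],o['contact_force'],o['torque'],o['grip_width'],abs(o['qvel']).max())
```

```text
10.8 [-0.31  0.19  1.73  0.    1.22 -2.21] [495.41832163 -85.8127034  189.48251533] [0.69128312 0.95031768 2.64411251] [ 0.16037278 -0.36073186  0.06362151] 20.868248045098458 0.007334760467806938
```

View pics/w8.png

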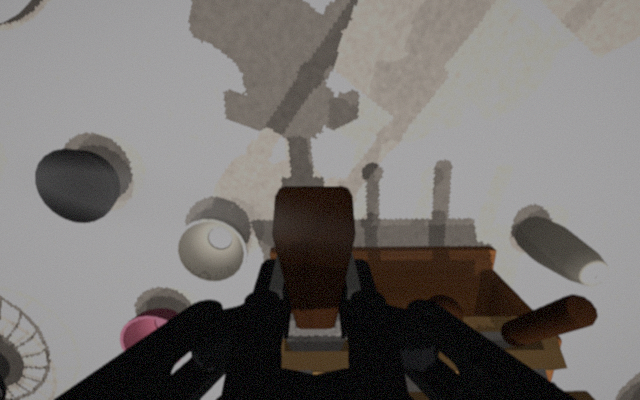

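Emit:
{"fn": "send_rows", "kwargs": {"rows": [{"rotation": [0, 0, 0], "travel": [0, -4.6, -3.9], "grip": 5}, {"rotation": [0, 0, 0], "travel": [0, -11.5, -9.6], "grip": 5}, {"rotation": [0, 0, 0], "travel": [0, -19.2, -16.1], "grip": 5}, {"rotation": [0, 0, 0], "travel": [0, -27.6, -23.1], "grip": 5}, {"rotation": [0, 0, 0], "travel": [0, -36.8, -30.9], "grip": 5}, {"rotation": [0, 0, 0], "travel": [0, -46, -38.6], "grip": 5}, {"rotation": [0, 0, 0], "travel": [0, -55.2, -46.3], "grip": 5}, {"rotation": [0, 0, 0], "travel": [0, -65.1, -54.6], "grip": 5}, {"rotation": [0, 0, 0], "travel": [0, -76.6, -64.3], "grip": 5}, {"rotation": [0, 0, 0], "travel": [0, -78.1, -65.6], "grip": 5}]}}

```text
t: 12.05
eef_pos: [419.9, -111.0, 255.3]
ee_rot: [1.835, 2.545, 0.005]
contact_force: [0.8, -0.3, -1.2]
grip_width: 20.4
```

Run:
```python
from h import *
snap('wrist','w9.png');snap('scene','s9.png');snap('top','t9.png')
o=readout.get_obs(); print(o['t'],o['joint_positions'].round(2),o['eef_pos'],o['contact_force'],o['torque'],o['grip_width'],abs(o['qvel']).max())
a=cv2.imread('pics/s9.png')[80:290,220:440]; cv2.imwrite('pics/s9z.png',cv2.resize(a,None,fx=2.8,fy=2.8,interpolation=cv2.INTER_CUBIC))
```

```text
12.2 [-0.42  0.05  1.74  0.    1.36 -2.31] [ 420.79061157 -110.64953656  254.58099822] [ 0.9172891  -0.39463334 -1.11280692] [-0.01490654  0.07733631  0.0213282 ] 20.538657657001902 0.009622519449371649
```

View pics/w9.png

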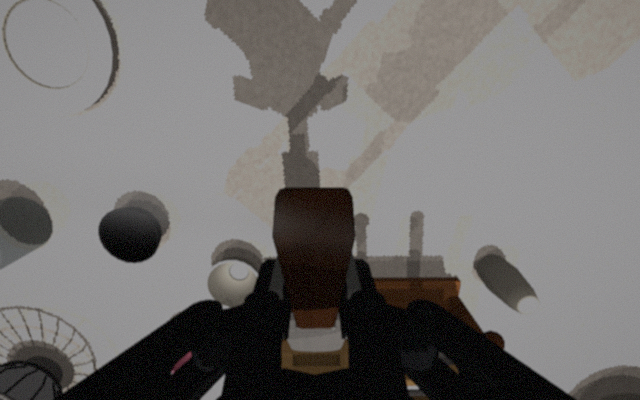

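View pics/s9z.png

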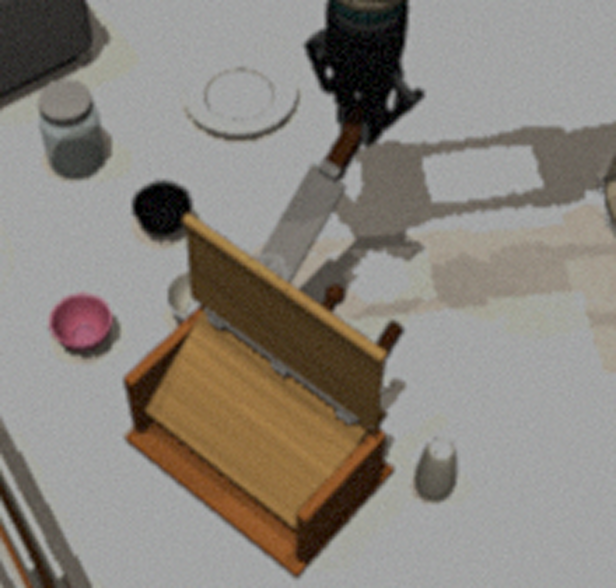

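Run:
```python
from h import *
p=np.load('p2.npy')
o=readout.get_obs()
print(go(o['eef_pos']+[-10,-3,130],Rt(p,0,1)))
print(go(o['eef_pos']+[0,0,150],Rt(p,40,1)))
```

```text
(array([   0.2,   -9.8, -130.1]), array([ 0.3,  0. , -0.3]))
(array([-1.0e-01,  8.0e-01, -1.5e+02]), array([-39.7,   0.1,  -0.3]))
```

Emit:
{"fn": "send_rows", "kwargs": {"rows": [{"rotation": [0, 0, 0], "travel": [0, -5, -5], "grip": 5}, {"rotation": [0, 0, 0], "travel": [0, -12, -20], "grip": 5}, {"rotation": [0, 0, 0], "travel": [0, -15, -40], "grip": 5}, {"rotation": [0, 0, 0], "travel": [0, -15, -65], "grip": 5}, {"rotation": [-2, 0, 0], "travel": [0, -15, -90], "grip": 5}, {"rotation": [-5, 0, 0], "travel": [0, -15, -115], "grip": 5}, {"rotation": [-9, 0, 0], "travel": [0, -15, -135], "grip": 5}, {"rotation": [-13, 0, 0], "travel": [0, -15, -148], "grip": 5}, {"rotation": [-17, 0, 0], "travel": [0, -15, -150], "grip": 5}, {"rotation": [-21, 0, 0], "travel": [0, -15, -150], "grip": 5}]}}

```text
t: 13.45
eef_pos: [405.3, -115.7, 406.0]
ee_rot: [1.686, 2.343, 0.442]
contact_force: [-1.0, -0.5, -1.8]
grip_width: 20.6
```

Run:
```python
from h import *
p=np.load('p2.npy')
snap('wrist','w10.png')
o=readout.get_obs(); print(o['t'],o['joint_positions'].round(2),o['eef_pos'],o['contact_force'],o['torque'],o['grip_width'],abs(o['qvel']).max())
print(go(o['eef_pos'],Rt(p,40,1)))
```

```text
13.5 [-0.73 -0.18  1.64  0.32  1.5  -2.62] [ 403.93070069 -115.57529453  405.20009892] [-2.32344314  0.59016826 -2.92571952] [-0.18120659  0.47703594 -0.00476523] 20.33712389942423 0.10964762853291163
(array([0., 0., 0.]), array([-18.5,   0.3,  -0.2]))
```

View pics/w10.png

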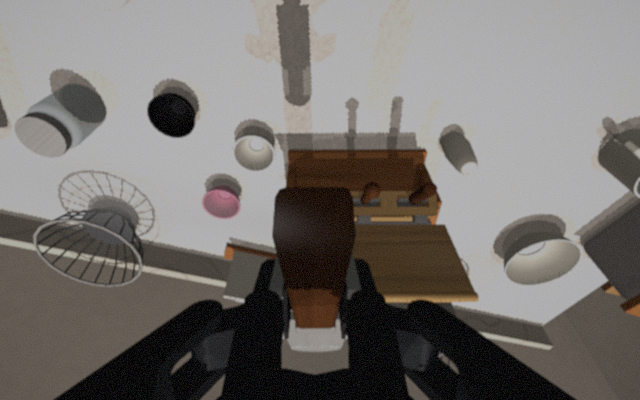

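Run:
```python
from h import *
p=np.load('p2.npy')
o=readout.get_obs(); az=np.arctan2(o['eef_pos'][1],o['eef_pos'][0]); print(az)
q=p.copy()
for yaw,t in ((.1,21.5),(-.1,24),(az,28),(az,34),(az,40)):
  q[2]=yaw; print(yaw,t,go(o['eef_pos'],Rt(q,t,1)))
```

```text
-0.2786807599433042
0.1 21.5 (array([0., 0., 0.]), array([-0. , -4.5, 11.8]))
-0.1 24 (array([0., 0., 0.]), array([-2.5, -9.2, 22.3]))
-0.2786807599433042 28 (array([0., 0., 0.]), array([ -6.3, -14.3,  31.3]))
-0.2786807599433042 34 (array([0., 0., 0.]), array([-12.1, -15.9,  30.6]))
-0.2786807599433042 40 (array([0., 0., 0.]), array([-17.9, -17.5,  29.7]))
```

Emit:
{"fn": "send_rows", "kwargs": {"rows": [{"rotation": [0, -1.5, 4], "travel": [0, 0, 0], "grip": 5}, {"rotation": [0, -3.2, 8.5], "travel": [0, 0, 0], "grip": 5}, {"rotation": [0, -5, 13], "travel": [0, 0, 0], "grip": 5}, {"rotation": [-1, -7, 18], "travel": [0, 0, 0], "grip": 5}, {"rotation": [-2.5, -9.2, 22.3], "travel": [0, 0, 0], "grip": 5}, {"rotation": [-4, -11.5, 26], "travel": [0, 0, 0], "grip": 5}, {"rotation": [-6.3, -14, 30], "travel": [0, 0, 0], "grip": 5}, {"rotation": [-10, -15.5, 30.6], "travel": [0, 0, 0], "grip": 5}, {"rotation": [-14, -16.5, 30], "travel": [0, 0, 0], "grip": 5}, {"rotation": [-17.9, -17.5, 29.7], "travel": [0, 0, 0], "grip": 5}]}}

```text
t: 14.75
eef_pos: [403.4, -114.9, 405.8]
ee_rot: [2.016, 1.524, 0.555]
contact_force: [0.7, -0.5, -1.4]
grip_width: 20.3
```

Run:
```python
from h import *
p=np.load('p2.npy')
snap('wrist','w11.png');snap('scene','s11.png');snap('top','t11.png')
o=readout.get_obs(); print(o['t'],o['joint_positions'].round(2),o['eef_pos'],o['contact_force'],o['torque'],o['grip_width'],abs(o['qvel']).max())
q=p.copy(); q[2]=-.2787; print(go([404,-115.5,405],Rt(q,40,1)), R.from_rotvec(o['ee_rot']).as_matrix().round(3))
a=cv2.imread('pics/s11.png')[0:290,220:440]; cv2.imwrite('pics/s11z.png',cv2.resize(a,None,fx=2,fy=2,interpolation=cv2.INTER_CUBIC))
```

```text
14.9 [-0.66 -0.41  1.91  0.29  1.01 -2.03] [ 402.75466482 -115.16531529  405.15337467] [-0.13811603  0.13358007 -0.94265454] [0.18624987 0.53058659 0.00990623] 20.484523490595603 0.03824275929784142
(array([0. , 0.9, 0.9]), array([-0.1,  0. ,  0. ])) [[ 0.275  0.738  0.617]
 [ 0.961 -0.211 -0.177]
 [-0.     0.641 -0.767]]
```

View pics/w11.png

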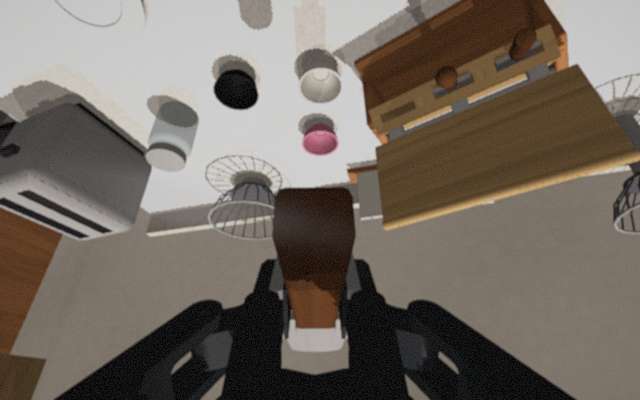

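View pics/s11.png

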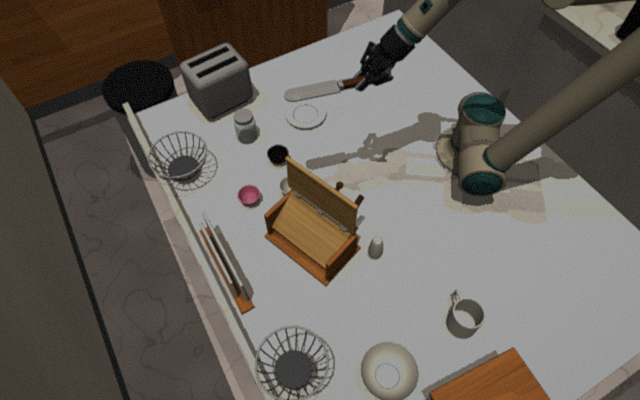

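View pics/t11.png

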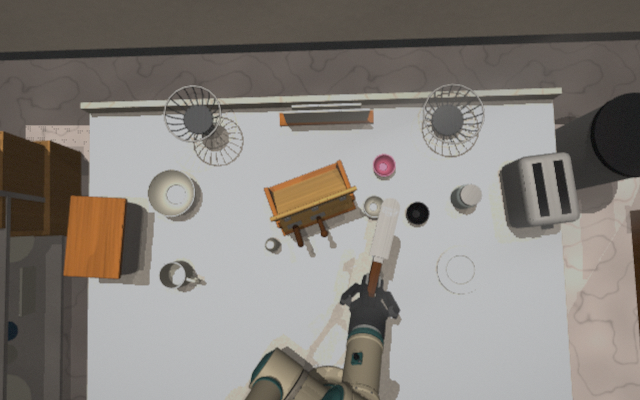

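Run:
```python
import cv2
a=cv2.imread('pics/s11.png')[65:125,270:400]; cv2.imwrite('pics/s11z.png',cv2.resize(a,None,fx=6,fy=6,interpolation=cv2.INTER_CUBIC))
a=cv2.imread('pics/t11.png')[190:300,340:420]; cv2.imwrite('pics/t11z.png',cv2.resize(a,None,fx=5,fy=5,interpolation=cv2.INTER_CUBIC))
```

```text
(no output)
```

View pics/s11z.png

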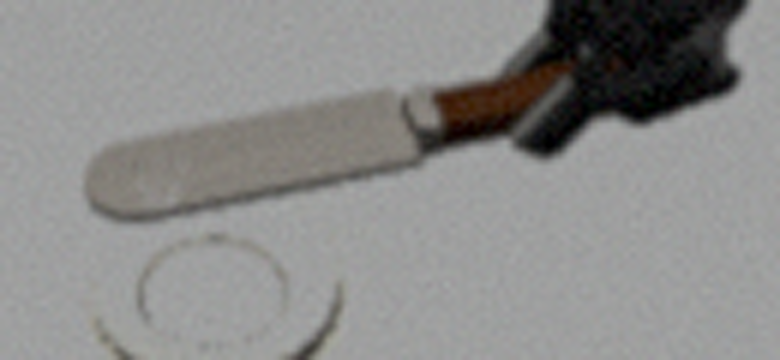

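View pics/t11z.png

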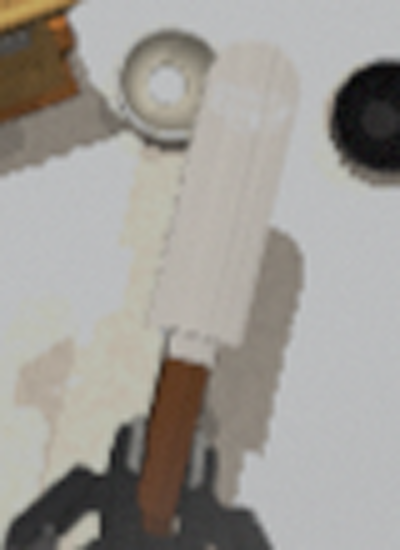

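Run:
```python
from h import *
from scipy.optimize import least_squares
s=load('s11.png');t=load('t11.png')
def tri(a,b):
    f=least_squares(lambda P:np.r_[proj(s,P)[0]-a,proj(t,P)[0]-b],[550,0,400]); return f.x, f.fun.round(2)
S=lambda x,y:np.array([270+x/6-.4,65+y/6-.4]); T=lambda x,y:np.array([340+x/5-.4,190+y/5-.4])
tip=tri(S(87,182),T(265,40)); sh=tri(S(407,126),T(196,336)); L=tri(S(422,162),T(150,327)); Rr=tri(S(392,90),T(242,345))
for x in (tip,sh,L,Rr): print(x)
d=tip[0]-sh[0]; print(np.linalg.norm(d),np.degrees(np.arcsin(d[2]/np.linalg.norm(d)))); d=L[0]-Rr[0]; print(np.linalg.norm(d),np.degrees(np.arcsin(d[2]/np.linalg.norm(d))))
```

```text
(array([ 581.67127167, -164.31270262,  419.78227035]), array([-0.54, -0.06, -0.26,  0.44]))
(array([ 446.42463769, -128.47669541,  413.81707585]), array([-0.27, -0.02, -0.13,  0.2 ]))
(array([ 451.32845894, -107.66607052,  412.92770386]), array([-0.12, -0.01, -0.06,  0.09]))
(array([ 441.60832753, -149.2189227 ,  415.14800966]), array([-0.38, -0.03, -0.19,  0.28]))
140.04090459424938 2.4413146332744917
42.73230904731692 -2.978342698353695
```

```bash
cat > bf.py <<'E'
from h import *
from scipy.optimize import minimize
def outline():
    P=[];N=[]
    for x in np.linspace(8,112,60):
        for sg in (-1,1): P.append([x,22*sg,0]);N.append([0,sg,0])
    for th in np.linspace(-np.pi/2,np.pi/2,30):
        P.append([118+22*np.cos(th),22*np.sin(th),0]);N.append([np.cos(th),np.sin(th),0])
    return np.array(P),np.array(N)
P0,N0=outline()
def rot(q): return R.from_euler('ZYX',[q[3],-q[4],q[5]],degrees=True)
def prof(c,G,q):
    r=rot(q); A=r.apply(P0)+q[:3]; u=proj(c,A); v=proj(c,A+r.apply(N0)); n=v-u; n/=np.linalg.norm(n,axis=1)[:,None]
    o=np.float32(np.r_[[u+n*1.0],[u-n*1.0]])
    f=lambda w:cv2.remap(G,np.float32(w[:,0]).reshape(-1,1),np.float32(w[:,1]).reshape(-1,1),cv2.INTER_CUBIC).reshape(-1,G.shape[2])
    return np.abs(f(o[1])-f(o[0])).sum(1)
def run(names,q0):
    C=[load(n) for n in names]; G=[cv2.GaussianBlur(c['frame'].astype(np.float32),(0,0),.8) for c in C]
    def cost(q,nz=0): return -sum(np.minimum(prof(c,g,q),60).mean() for c,g in zip(C,G))
    best=None
    for k in range(12):
        rng=np.random.default_rng(k); st=np.array(q0)+rng.normal(size=6)*[2,2,3,1,2,2]
        m=minimize(cost,st,method='Nelder-Mead',options=dict(maxiter=3000,xatol=.02,fatol=1e-3,initial_simplex=st+np.vstack([np.zeros(6),np.diag([4,4,5,2,4,4])])))
        print(m.x.round(2),round(m.fun,2))
        if best is None or m.fun<best.fun: best=m
    return best.x
if __name__=='__main__':
    import sys
    print('BEST',run(['s11.png','t11.png'],[446.4,-128.5,414,-14.9,1.5,0]).round(2))
    w=[load(f'w{i}.png') for i in (6,7,9,11)]
    cv2.imwrite('pics/whan.png',np.hstack([x['frame'][175:375,255:375,::-1] for x in w]).repeat(1,0))
    o=load('w7.png')
E
python3 bf.py
```

```text
[ 446.03 -129.75  415.3   -14.43    0.91    6.37] -93.04
[ 446.16 -129.61  417.13  -14.31    0.81    2.62] -92.5
[ 448.61 -123.82  419.37  -17.92   -3.55   -2.05] -96.65
[ 447.44 -130.13  413.35  -14.69   -1.08   -5.42] -94.39
[ 446.32 -130.19  414.93  -14.12    1.3     6.31] -93.0
[ 4.4668e+02 -1.3017e+02  4.1240e+02 -1.4450e+01  4.2000e-01 -1.1000e+00] -94.57
[ 446.15 -130.07  414.88  -14.21    1.25    6.43] -93.03
[ 448.03 -123.95  416.06  -17.62   -0.69   -4.82] -96.63
[ 446.27 -130.03  411.65  -14.42    1.09  -11.19] -94.4
[ 446.7  -130.75  411.64  -13.83    1.18   -0.94] -94.22
[ 446.97 -130.36  412.04  -14.34    0.7    -1.16] -94.6
[ 446.02 -129.83  415.31  -14.4     0.78    6.44] -93.06
BEST [ 448.61 -123.82  419.37  -17.92   -3.55   -2.05]
```

View pics/whan.png

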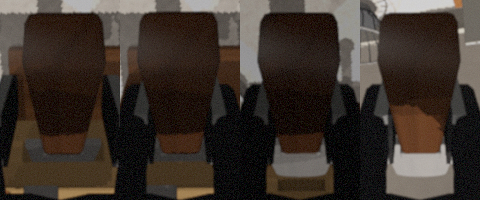

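Run:
```python
from h import *
z7=R.from_rotvec([1.834,2.546,.007]).as_matrix(); o=readout.get_obs(); z=R.from_rotvec(o['ee_rot']).as_matrix()
print(z7.round(4)); print('tilt7',np.degrees(np.arcsin(z7[2,1])),'now',np.degrees(np.arcsin(z[2,1])),'roll',np.degrees(np.arcsin([z7[2,0],z[2,0]])))
print(o['t'],o['eef_pos'],abs(o['qvel']).max())
```

```text
[[-3.167e-01  9.485e-01  5.700e-03]
 [ 9.485e-01  3.167e-01  1.400e-03]
 [-5.000e-04  5.800e-03 -1.000e+00]]
tilt7 0.33479909001985675 now 39.89443195378418 roll [-0.02740437 -0.01910134]
14.9 [ 402.75466482 -115.16531529  405.15337467] 0.03824275929784142
```

Emit:
{"fn": "send_rows", "kwargs": {"rows": [{"rotation": [0, 0, 0], "travel": [0, 0, 0], "grip": 5}, {"rotation": [0, 0, 0], "travel": [0, 0, 0], "grip": 5}, {"rotation": [0, 0, 0], "travel": [0, 0, 0], "grip": 5}, {"rotation": [0, 0, 0], "travel": [0, 0, 0], "grip": 5}, {"rotation": [0, 0, 0], "travel": [0, 0, 0], "grip": 5}, {"rotation": [0, 0, 0], "travel": [0, 0, 0], "grip": 5}, {"rotation": [0, 0, 0], "travel": [0, 0, 0], "grip": 5}, {"rotation": [0, 0, 0], "travel": [0, 0, 0], "grip": 5}, {"rotation": [0, 0, 0], "travel": [0, 0, 0], "grip": 5}, {"rotation": [0, 0, 0], "travel": [0, 0, 0], "grip": 5}]}}

```text
t: 16.15
eef_pos: [402.7, -115.2, 405.2]
ee_rot: [2.02, 1.523, 0.552]
contact_force: [-0.2, 0.5, -0.0]
grip_width: 20.2
```

Run:
```python
from ovh import *
p=np.load('p2.npy')
o=readout.get_obs(); print(o['t'],o['eef_pos'],abs(o['qvel']).max(),o['contact_force'],o['grip_width'])
for n,b,win in (('scene',[.5,1.8],(250,140,380,290)),('top',[0,0],(250,150,380,260))):
    c=snap(n,n+'F.png'); im=c['frame'][:,:,::-1]; x0,y0,x1,y1=win; im=cv2.resize(im[y0:y1,x0:x1],None,fx=4,fy=4,interpolation=cv2.INTER_CUBIC)
    for a,col in ((.78,(255,0,0)),(.873,(0,255,0)),(.96,(0,0,255))):
        u=((proj(c,blk(p,[cov(a,-120,130),cov(a,120,130)]))+b-[x0,y0]+.5)*4).astype(int); cv2.line(im,tuple(map(int,u[0])),tuple(map(int,u[1])),col,1)
    cv2.imwrite('pics/ov_'+n+'F.png',im)
a=[cv2.imread('pics/ov_%sF.png'%n) for n in('scene','top')]; a=[cv2.resize(x,None,fx=.75,fy=.75) for x in a]
h=max(x.shape[0] for x in a); cv2.imwrite('pics/ovF.png',np.hstack([cv2.copyMakeBorder(x,0,h-x.shape[0],0,0,0) for x in a]))
```

```text
16.15 [ 402.74473327 -115.17153713  405.16221086] 0.0010538313605438113 [-0.2246444   0.49835749 -0.01975655] 20.185948125208302
```

View pics/ovF.png

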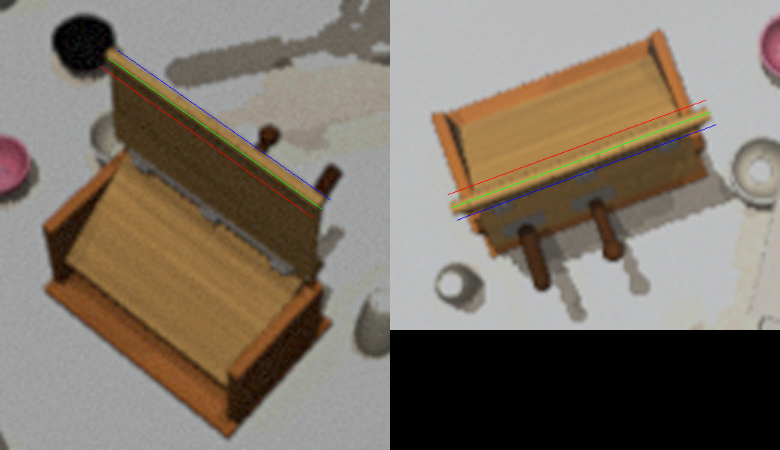

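View pics/sceneF.png

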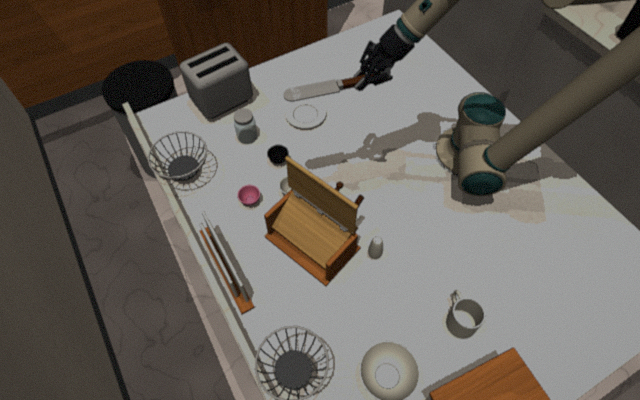

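The cover lip sits on the line predicted for upright (0.873) in both views. The blade is level, the arm is still, and nothing else on the counter has moved.

```bash
python3 -c "
from rig import robot; print(robot.close_job())"
```

```text
the job is handed in; nothing more can be done
None
```

I folded the cover upright, drew the cake lifter straight out of its slot on the robot's right, and handed the job in at about 16 s with the arm still holding it level. No verdict is reported.

**Cover:** I pushed the lip with the shut fingers. In the last scene and top pictures the lip lies on the line predicted for upright, so I put its angle at 0.86 to 0.87 rad (target 0.873).

**Lifter:** It is gripped at 100 N and did not slip visibly in the wrist pictures. The measured blade height is about 41 cm. The arm was still at hand-in, with an outside force under 1 N.

**Level:** The checks agree only to about 1–3 degrees:

| Check | Pitch | Roll |
|---|---|---|
| Arm turn since the slot | -0.4° | about 0° |
| Points picked in two pictures | +2.4° | about 3° |
| Outline fit, plausible solutions | mostly +0.4° to +1.3° | -11° to +6° (not reliable) |

The outline fit's best-scoring solution put the pitch at -3.5°, but I set it aside because its yaw disagreed with the picked points. I made no further correction.

**Rest of the scene:** The other two tools are still in their slots, and I saw nothing else on the counter moved. The block's foot appeared 10 to 20 mm off from where the cover and handle placed it, so I relied on the cover and handle.

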